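Stamp a hub flange on the bench impact marker

TASK

Stamp the steel hub flange on the bench impact marker: draw the striker's T-handle back until the sear catches, without hauling it hard against its stop, and let go; then slide the flange flat along the loading table into the nest, home against both the anvil and the side fence, and let go of it; then press the long trip bar near its middle, so that both ends go down evenly, to fire the striker onto the flange's rim, and come away. Never let the striker fly while the nest is empty, and leave the other things on the bench where they are.

Things in the scene. Friction and masses are not known exactly. Their poses are not given: they have to be found in the camera images.
- marker: bench impact marker, a grey cast machine bolted down, base 200 x 376 x 30 mm. Origin on the bench under it; x away from the robot, y along the striker towards the anvil, z up: all directions below are in this frame. From -y to +y: T-handle, spring barrel, sear rocker with the trip bar in front, front guide, nest, anvil. Nothing on it stands over 100 mm above the bench.
- nest (a point): where the centre of the flange's underside must come to lie, on the loading table 45 mm above the bench, in line with the striker's axis and the T-handle's middle; axes as the machine's. Anvil face 45 mm away towards +y, side fence face 45 mm away towards +x; open to -x (robot) and -y (striker). Undrawn, the striker's die stands 12 mm into the flange's place, so it must be cocked before the flange can be seated.
- anvil_face (a point): anvil: steel block, top 12 mm above the loading table; this point: middle of the foot of its upright face, which is square to y and is touched by the seated flange. The block's front end is 30 mm nearer the robot than the nest.
- fence_face (a point): side fence: steel block, top 12 mm above the loading table; this point: middle of the foot of its upright face, which is square to x and is touched by the seated flange
- loading_table (a point): middle of the clear front part of the loading table, a flat bright steel top 45 mm above the bench, 139 mm wide along y, running 255 mm along x from the robot's side to the nest
- flange_center (a point): the loose steel hub flange, 0.65 to 1 kg: disc 90 mm across, 14 mm thick, with a round neck 48 mm across and 30 mm high on its middle. This point: on its axis, 22 mm above its underside (8 mm above the disc's upper face). It starts on the loading table 80 to 130 mm nearer the robot than the nest. It is slid (push the neck, or take it between the fingers), never lifted; sliding takes 3 to 8 N.
- flange: the same flange; origin at the centre of its underside, z along its axis. Its turn about that axis does not matter.
- handle: T-handle on the striker's tail: round steel crossbar 14 mm thick, 110 mm long, level along x. Origin: the bar's middle, 52 mm above the bench, axes as the machine's. A tail rod 14 mm thick runs from its middle towards +y into the spring barrel. Hook one or two fingers behind the bar (on its +y side, beside the rod) from above and draw it towards -y.
- barrel_end (a point): centre of the end of the spring barrel (44 mm across, on the striker's axis) that faces the T-handle; with the striker forward the clear gap between it and the crossbar is 51 mm, free down to the bench
- striker (a joint): draw of the striker in m: 0 forward (start), grows as drawn towards -y. Spring 5 N at 0, 12 N at 62 mm, some 4 N more just before the catch. The sear catches somewhere from 40 to 62 mm (the collar's setting differs each time). 4 mm past the catch a rubber buffer adds 7 N over 2.5 mm, then a dead stop. Caught, it stays back when eased forward. Fired onto the seated flange it rests at 12 mm.
- trip (a joint): angle in rad of the sear rocker that carries the trip bar: 0 = up, grows as the bar is pressed. It dips while the collar passes under the sear and springs back at the catch. The sear lets go at about 0.12 (bar 7 mm down, 4 to 6 N); stop at 0.24 (14 mm).
- bar_tilt (a joint): tilt in rad of the trip bar along its length: 0 = level; it rocks on its swivel when pressed away from the middle (about 0.01 rad for 8 N pressed 10 mm off the middle, so leaning hard off the middle tilts it more)
- bar_middle (a point): middle of the top face of the long trip bar: level steel bar 160 mm long (along y), 24 mm wide, 8 mm thick, in front of the striker, top face 92 mm above the bench; pressed straight down
- hammer: bystander: hammer lying on the bench to the right; leave alone
- spanner: bystander: spanner lying near the robot, right of its middle; leave alone
- oil_bottle: bystander: grey plastic bottle, 170 mm high, standing on the left; leave alone
- bearing: bystander: steel bearing ring, 72 mm across, 20 mm high, at the back on the right; leave alone
- die_block: bystander: dark steel block 18 x 75 x 18 mm lying on the machine's base behind the striker; leave alone
- bar_stub: bystander: steel round bar 40 mm across, 110 mm high, standing on the left; leave alone
- brush: bystander: brush lying on the left; leave alone
- tin: bystander: aluminium tin 80 mm across, 70 mm high, on the left; leave alone
Things that resemble listed ones, but are neither listed nor needed, are in the scene too. What is shaped like the flange but black or yellow is not meant.

How it is judged:
By the outcome, as a careful person would: the job done as asked, in the order asked, and still so for the second after the job is handed in, with the robot touching nothing.
It also fails if it takes over 69 s, if anything falls off the work surface, if the arm or the gripper's body presses on something with over 40 N, if the wrist force passes 120 N, or if a joint passes its speed limit or range.

ROBOT

A 7-joint arm with a two-finger parallel gripper is mounted at the origin on the work surface. World frame = base frame: x ahead of the robot, y to its left, z up, the work surface at z = 0. Lengths are in m, angles in rad, forces in N, time in s.
With the tool pointing down it reaches from about 0.425 to 0.875 m from the base axis. Payload 8.4 kg.
Tool frame: the origin (TCP) lies midway between the tips of the shut fingers; the grasp point (between the pads) lies r.tcp_to_grasp behind it (r.tcp_to_grasp is the distance from the TCP to the grasp point, in m); z points along the fingers, x is the direction in which the jaws open and shut, and the axes are right-handed (so a half turn about z gives the same grasp; the last joint's range is limited). The gripper opens to 85 mm and grips with 20 to 120 N. Pads are 22 mm wide; open, the fingers measure 114 mm over their backs; the gripper's body (76 mm by 85 mm) begins 54 mm behind the grasp point. The pads swing forward as they close: fully open they stand 13 mm farther back than shut.
Start: joints at [1.135, 0.333, 0.04, 1.465, -0.013, 1.343, -0.059], TCP at [0.215, -0.613, 0.231] pointing down, gripper open.
Joint ranges: [-2.58, 2.58], [-0.38, 2.09], [-1.3, 1.39], [0.25, 2.4], [-1.5, 4.64], [0.08, 2.09], [-2.65, 2.65]. Speed limits (rad/s): [2.22, 2.22, 2.79, 2.79, 3.14, 3.14, 3.14].

INTERFACE

Orientations are given as a rotation vector (axis times angle).
In Python, from rig import r gives the robot as it stands. The module is installed in compiled form; this text tells all that it offers.
- The arm moves only by the tool servo_tool, never from a script. Its argument "plan" is a list of rows, each a list of 7 numbers: the shift along the world's x, y, z in mm, then the turn, a rotation vector about the world's x, y, z in rad, then the finger opening in mm, from 0 to 85.4. In form: [[dx, dy, dz, rx, ry, rz, fingers], ...]. A call has 1 to 5 rows; each row is the pose to reach, as a shift and turn from the pose measured when the call began; what a row does not reach only later rows make up. A row lasts 1/10 s, in which the tool goes at most 50 mm and 8.59 degrees, less where a joint would pass 70% of its speed; a pose out of reach is approached as far as the arm can. A call with a gripper value outside its range is refused whole. The fingers move at their own pace and stop on an object; "squeeze" is the grip in N (left out, the last holds). Time passes only in rows, so rows that repeat a pose let the fingers close. It gives the time, the measured TCP pose, the force and the opening at its end, in the units of the state.
- r.observe(): the state, without advancing time (a new reading comes with each control period).
- r.get_image(name): name is "scene" or "top" or "wrist"; returns the picture (400x640x3 uint8, red, green, blue); there is no depth.
- r.camera_params(name): a dict with "camera_matrix" (3x3 intrinsics, pixels), "cam_to_world" (4x4, takes a point from camera to world coordinates). Camera axes: x right, y down, z forward; pixel columns grow to the right and rows downward; lengths in m; the calibration is good to about 2 mm. A picture is of the moment at which its call begins: read the wrist's pose just before it. camera_params takes no time and is no camera call; for the wrist camera it gives the pose at the moment of the call.
- r.job_done(): hands the job in, once; it reports no verdict.
The state is a dict: "t": time; "q": joint angles; "qd": joint speeds; "joint_torque": joint torques, N m; "position": TCP position; "eef_rot": TCP orientation; "ft_force": force on the tool from outside, world axes, zero at the start; "wrist_torque": the same for the moment, N m; "finger_gap": finger opening in m.
Only numpy, scipy, OpenCV 4.12 (cv2) and the standard library are available. Lean on these libraries where they do the work, as an engineer would, in place of code of your own. Each camera call takes 0.05 s, during which the arm holds its last target.

## Working session

There is one attempt and no reset: what is moved stays moved. The work goes in short steps, Python scripts to look and compute and a tool call to move; the robot and the scene stay as the last step left them, time stands still between calls to the robot, and variables do not carry over. Pictures are saved under pics/ and viewed, and the job is handed in when it is done.

Besides the shell and the picture viewer there is one more tool, called as name(argument=value, ...), one argument or row to a line, values as JSON. servo_tool: Moves the arm, as the interface text tells. Its arguments: {"type":"object","properties":{"plan":{"type":"array","items":{"type":"array","items":{"type":"number"}}},"squeeze":{"type":"number"}},"required":["plan"]}

```bash
mkdir -p pics
python3 - <<'E'
from rig import r
import cv2,numpy as np
s=r.observe();print(s, r.tcp_to_grasp)
for n in ["scene","top"]:
    im=r.get_image(n);cv2.imwrite(f"pics/{n}0.png",im[:,:,::-1])
    p=r.camera_params(n);print(n,np.round(p["camera_matrix"],1).tolist(),np.round(p["cam_to_world"],4).tolist())
E
```

```text
{'t': 0.0, 'q': array([ 1.13479624,  0.33391643,  0.03987573,  1.46630093, -0.01337653,
        1.34330975, -0.05848585]), 'qd': array([ 0.00015022, -0.00045538,  0.0001556 ,  0.00062497,  0.00104385,
       -0.00162682,  0.00114764]), 'joint_torque': array([ 1.16389956e-04, -6.58572149e+01,  1.36517465e+00, -4.05552220e+01,
        1.67608570e-02,  1.28609189e-02,  2.95784935e-05]), 'position': array([ 0.2146108 , -0.61304702,  0.23040322]), 'eef_rot': array([-2.56164797e+00,  1.81719934e+00,  2.25445593e-03]), 'ft_force': array([ 0.37684835, -0.39760298, -0.59508483]), 'wrist_torque': array([-0.01774201, -0.06032025, -0.02364513]), 'finger_gap': 0.08530478881553864} 0.0187
scene [[414.1, 0.0, 323.5], [0.0, 414.1, 197.1], [0.0, 0.0, 1.0]] [[0.6641, 0.4581, -0.5909, 1.2633], [0.7475, -0.3892, 0.5383, -0.6565], [0.0166, -0.7992, -0.6009, 0.8769], [0.0, 0.0, 0.0, 1.0]]
top [[414.2, 0.0, 316.3], [0.0, 414.2, 200.3], [0.0, 0.0, 1.0]] [[-0.011, -0.9846, 0.1744, 0.22], [-0.9995, 0.0158, 0.0262, 0.0164], [-0.0285, -0.1741, -0.9843, 1.5528], [0.0, 0.0, 0.0, 1.0]]
```

View pics/scene0.png

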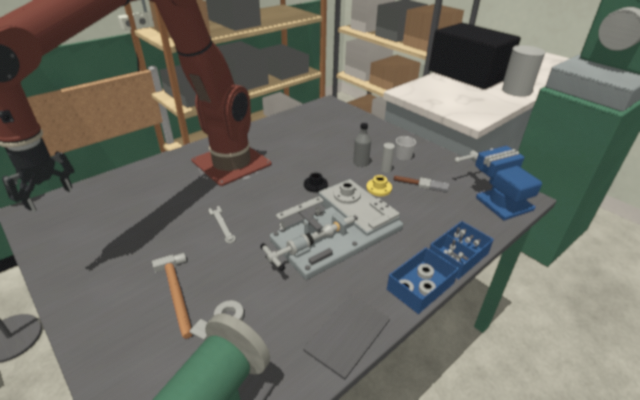

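View pics/top0.png

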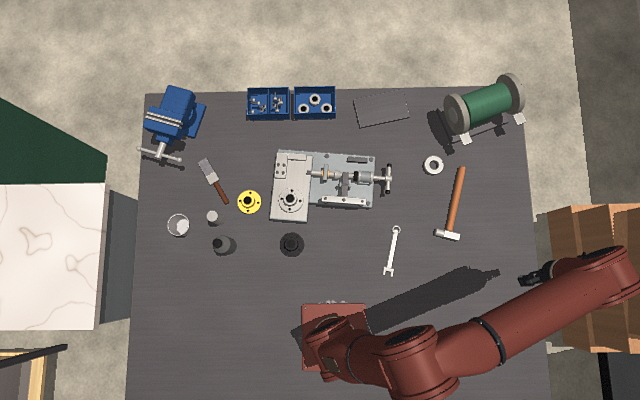

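```bash
cat > h.py <<'E'
import cv2,numpy as np
from rig import r
P={}
def cam(n):
    p=r.camera_params(n);return np.array(p["camera_matrix"]),np.array(p["cam_to_world"])
def ray(n,u,v,z,c=None):
    K,T=c or cam(n)
    d=T[:3,:3]@np.linalg.solve(K,[u,v,1]);o=T[:3,3]
    return (o+d*(z-o[2])/d[2])
def proj(n,X,c=None):
    K,T=c or cam(n)
    x=K@(T[:3,:3].T@(np.array(X)-T[:3,3]));return x[:2]/x[2]
def crop(im,x0,y0,x1,y1,f,name):
    c=cv2.resize(im[y0:y1,x0:x1],None,fx=f,fy=f,interpolation=cv2.INTER_CUBIC);
    if c.shape[2]==3: c=c[:,:,::-1].copy()
    for k in range(x0-x0%10+10,x1,10):
        cv2.putText(c,str(k),(int((k-x0)*f)-8,8),0,.3,(0,0,255));cv2.line(c,(int((k-x0)*f),10),(int((k-x0)*f),14),(0,0,255))
    for k in range(y0-y0%10+10,y1,10):
        cv2.putText(c,str(k),(0,int((k-y0)*f)+3),0,.3,(0,0,255))
    cv2.imwrite("pics/"+name,c)
E
python3 - <<'E'
from h import *
im=cv2.imread("pics/top0.png")[:,:,::-1]
crop(im,260,140,410,230,5.3,"top_crop.png")
im=cv2.imread("pics/scene0.png")[:,:,::-1]
crop(im,255,165,410,285,5,"scene_crop.png")
E
```

```text
(no output)
```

View pics/top_crop.png

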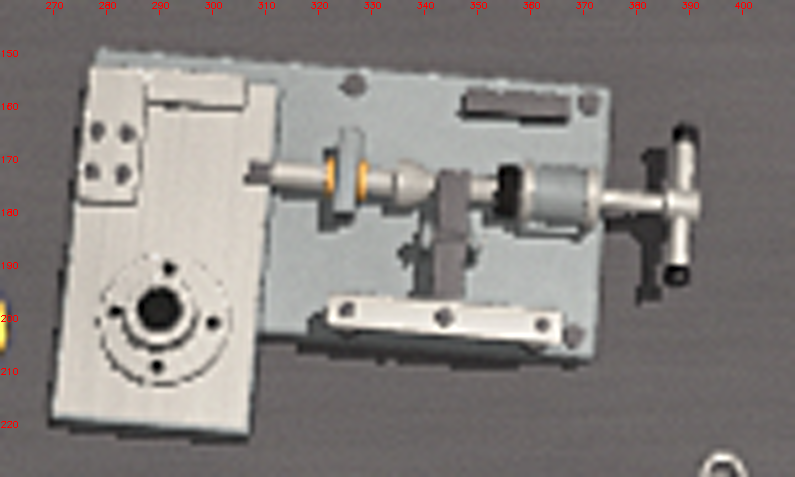

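View pics/scene_crop.png

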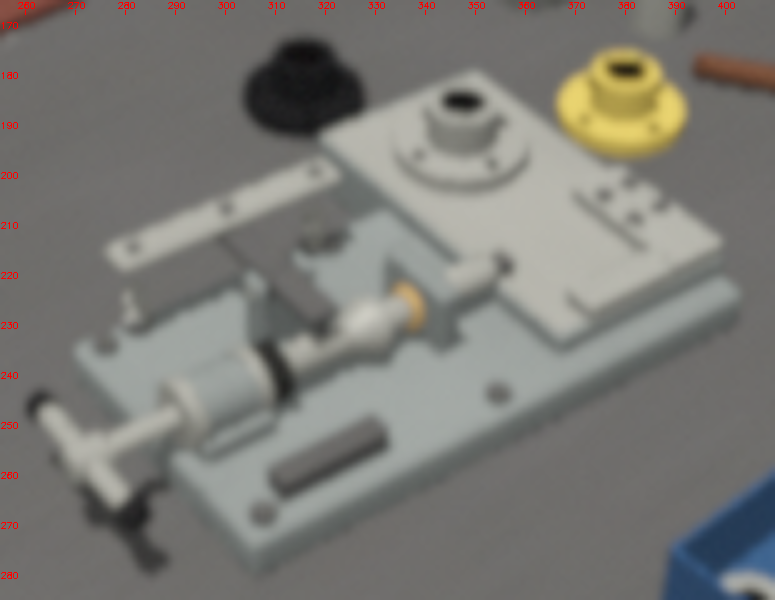

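Run:
```python
from h import *
pts={'hfar':(389.2,164.2,.052),'hnear':(387.9,192.3,.052),'hmid':(388.7,178.3,.052),'tFL':(277,152.3,.045),'tNL':(269.4,219.2,.045),'tNR':(307.2,222.1,.045),'tFR':(312.3,156,.045),'barL':(322.1,198.9,.092),'barR':(366,202.3,.092),'neck':(290.2,197.8,.089),'cFL':(278.5,149.5,.03),'cFR':(374.8,156.5,.03),'cNR':(372,207.5,.03),'barrelR':(373,178,.052), 'anvNL':(275.3,177,.057),'anvNR':(285.5,178.5,.057),'fenceR':(306.5,159.5,.057)}
for k,(u,v,z) in pts.items(): print(k,np.round(ray('top',u,v,z),4))
```

```text
hfar [ 0.618  -0.2164  0.052 ]
hnear [ 0.5116 -0.2073  0.052 ]
hmid [ 0.5643 -0.2124  0.052 ]
tFL [0.6741 0.2033 0.045 ]
tNL [0.4193 0.2299 0.045 ]
tNR [0.4066 0.0908 0.045 ]
tFR [0.6571 0.0697 0.045 ]
barL [0.4836 0.0344 0.092 ]
barR [ 0.4688 -0.122   0.092 ]
neck [0.49   0.1492 0.089 ]
cFL [0.6896 0.1995 0.03  ]
cFR [ 0.6549 -0.1668  0.03  ]
cNR [ 0.4594 -0.1495  0.03  ]
barrelR [ 0.5664 -0.1546  0.052 ]
anvNL [0.5754 0.2076 0.057 ]
anvNR [0.5691 0.1696 0.057 ]
fenceR [0.6405 0.0911 0.057 ]
```

servo_tool(
  plan=[
    [32,39,4,0,0,0.12,85],
    [64,78,8,0,0,0.24,85],
    [96,117,12,0,0,0.36,80],
    [128,156,16,0,0,0.48,70],
    [160,195,20,0,0,0.6,60],
  ],
  squeeze=40,
)

```text
t: 0.6
position: [0.3734, -0.4187, 0.2502]
eef_rot: [-2.987, 0.972, 0.003]
ft_force: [0.7, -0.5, 0.5]
finger_gap: 0.0601
```

servo_tool(
  plan=[
    [35,43,2,0,0,0.12,56],
    [70,86,4,0,0,0.24,52],
    [105,129,6,0,0,0.36,50],
    [140,172,8,0,0,0.46,50],
    [168,206,8,0,0,0.52,50],
  ],
)

```text
t: 1.1
position: [0.5309, -0.2248, 0.258]
eef_rot: [3.137, -0.166, -0.003]
ft_force: [0.3, -0.7, -0.3]
finger_gap: 0.0501
```

Run:
```python
from h import *
s=r.observe();print(s['t'],s['position'],s['eef_rot'],s['finger_gap'],s['ft_force'])
c=cam('wrist');print(np.round(c[1],3).tolist(),c[0].tolist());np.savez('w1',K=c[0],T=c[1])
im=r.get_image('wrist');cv2.imwrite('pics/w1.png',im[:,:,::-1])
```

```text
1.1 [ 0.53091702 -0.2248185   0.25803648] [ 3.13694634e+00 -1.65574810e-01 -2.79765210e-03] 0.050076615020347756 [ 0.34390891 -0.65068997 -0.31344534]
[[0.994, -0.101, -0.031, 0.538], [-0.105, -0.955, -0.279, -0.152], [-0.002, 0.28, -0.96, 0.4], [0.0, 0.0, 0.0, 1.0]] [[343.16242887080733, 0.0, 315.975831367206], [0.0, 343.16242887080733, 204.69321444108613], [0.0, 0.0, 1.0]]
```

View pics/w1.png

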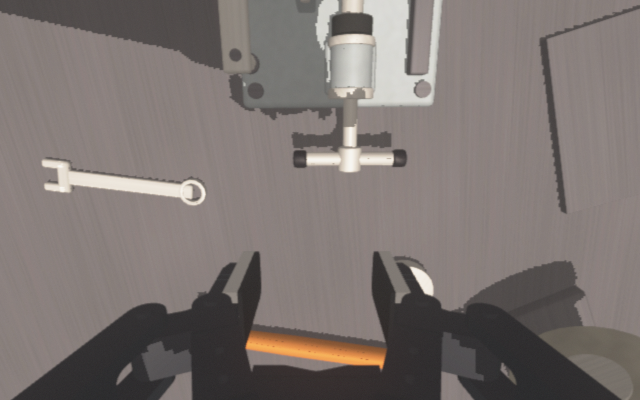

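Run:
```python
from h import *
w=np.load('w1.npz');c=(w['K'],w['T'])
for k,p in dict(hN=(293.5,159,.052),hF=(406.5,158,.052),hm=(349.5,158.5,.052),bar=(352,94,.06),cN=(243,103,.03),cF=(434,103,.03)).items(): print(k,np.round(ray('',*p,c=c),4))
```

```text
hN [ 0.5093 -0.2029  0.052 ]
hF [ 0.6237 -0.2139  0.052 ]
hm [ 0.566  -0.2084  0.052 ]
bar [ 0.5725 -0.1465  0.06  ]
cN [ 0.4627 -0.1429  0.03  ]
cF [ 0.6591 -0.1637  0.03  ]
```

servo_tool(
  plan=[
    [37,47,0,0,0,0.011,50],
    [37.5,47,-40,0,0,0.011,50],
    [37.5,47,-80,0,0,0.011,50],
    [37.5,47,-110,0,0,0.011,50],
    [37.5,47,-130,0,0,0.011,50],
  ],
)

```text
t: 1.65
position: [0.572, -0.168, 0.1249]
eef_rot: [-3.134, 0.127, 0.005]
ft_force: [-0.2, 0.3, 1.0]
finger_gap: 0.0498
```

Run:
```python
from h import *
s=r.observe();print(s['t'],s['position'],s['eef_rot'],s['finger_gap'],s['ft_force'])
c=cam('wrist');np.savez('w2',K=c[0],T=c[1])
im=r.get_image('wrist');cv2.imwrite('pics/w2.png',im[:,:,::-1])
im=r.get_image('top');crop(im,310,140,410,220,7,"top2.png")
```

```text
1.65 [ 0.57203522 -0.16802952  0.12488228] [-3.13386871  0.12744136  0.00460759] 0.04977019978617362 [-0.20255821  0.29852556  1.00216129]
```

View pics/w2.png

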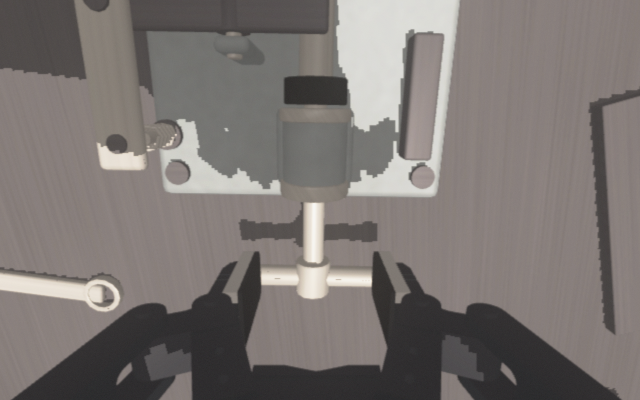

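View pics/top2.png

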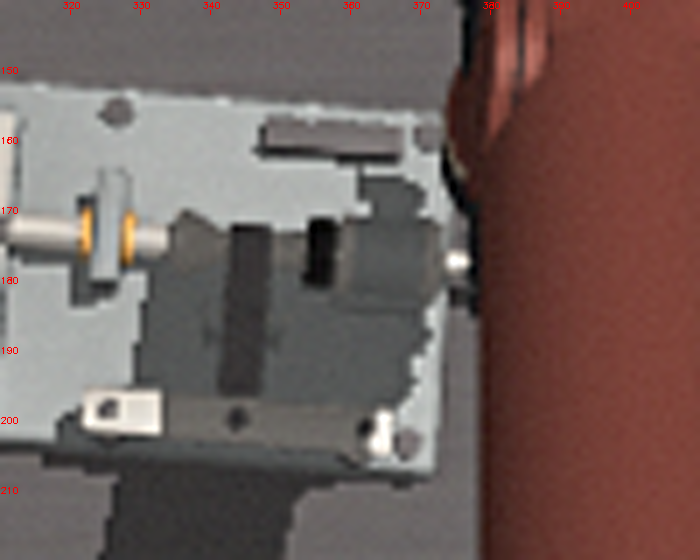

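Run:
```python
from h import *
s=r.observe();print(s['t'],s['position'],s['finger_gap'],s['qd'].max())
w=np.load('w2.npz');c=(w['K'],w['T'])
for k,p in dict(hm=(314,276,.052),l=(260,275,.052),r=(372,276,.052),bar=(315,196,.052),cN=(163,192,.03),cF=(437,194,.03)).items(): print(k,np.round(ray('',*p,c=c),4))
```

```text
1.75 [ 0.57118545 -0.16806382  0.12448557] 0.049855342357528025 0.04529466763516345
hm [ 0.5666 -0.2088  0.052 ]
l [ 0.5293 -0.2051  0.052 ]
r [ 0.6067 -0.212   0.052 ]
bar [ 0.572  -0.1517  0.052 ]
cN [ 0.4636 -0.1457  0.03  ]
cF [ 0.6582 -0.1629  0.03  ]
```

servo_tool(
  plan=[
    [-2,-9,-10,0,0,0,50],
    [-2,-9,-45,0,0,0,50],
    [-2,-9,-80,0,0,0,50],
    [-2,-9,-98,0,0,0,50],
    [-2,-9,-98,0,0,0,50],
  ],
)

```text
t: 2.25
position: [0.5676, -0.1777, 0.0245]
eef_rot: [-3.132, 0.129, 0.014]
ft_force: [-0.3, -0.1, 0.1]
finger_gap: 0.0501
```

Run:
```python
from h import *
c=cam('wrist');np.savez('w3',K=c[0],T=c[1])
im=r.get_image('wrist');cv2.imwrite('pics/w3.png',im[:,:,::-1])
```

```text
(no output)
```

View pics/w3.png

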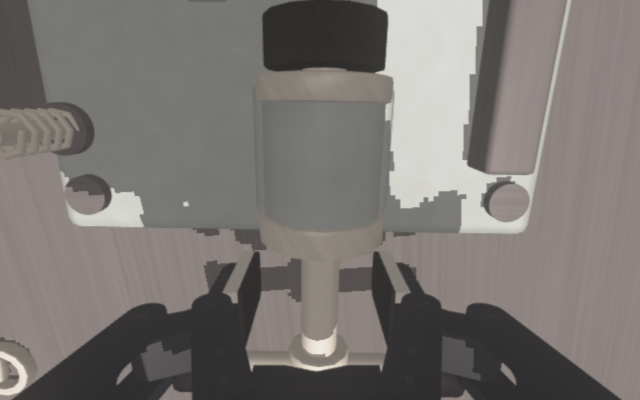

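servo_tool(
  plan=[
    [-1,-10,0,0,0,0,50],
    [-2,-20,0,0,0,0,50],
    [-2.5,-27,0,0,0,0,50],
    [-3,-32,0,0,0,0,50],
    [-3,-32,0,0,0,0,50],
  ],
)

```text
t: 2.8
position: [0.5668, -0.2106, 0.0278]
eef_rot: [-3.133, 0.131, 0.006]
ft_force: [1.4, 4.4, 2.3]
finger_gap: 0.0502
```

servo_tool(
  plan=[
    [-0.5,-5,0,0,0,0,50],
    [-1,-10,0,0,0,0,50],
    [-1.3,-14,0,0,0,0,50],
    [-1.5,-16,0,0,0,0,50],
    [-1.5,-16,0,0,0,0,50],
  ],
)

```text
t: 3.3
position: [0.5656, -0.2243, 0.0282]
eef_rot: [-3.13, 0.129, 0.006]
ft_force: [-0.9, 9.1, -0.4]
finger_gap: 0.0498
```

servo_tool(
  plan=[
    [-0.2,-2,0,0,0,0,50],
    [-0.3,-3,0,0,0,0,50],
    [-0.3,-3,0,0,0,0,50],
  ],
)

```text
t: 3.6
position: [0.5654, -0.2254, 0.0284]
eef_rot: [-3.127, 0.127, 0.007]
ft_force: [0.3, 9.3, -2.4]
finger_gap: 0.0503
```

Run:
```python
from h import *
s=r.observe();print(s['t'],s['position'],s['ft_force'])
im=r.get_image('wrist');cv2.imwrite('pics/w4.png',im[:,:,::-1])
```

```text
3.6 [ 0.56541123 -0.22536119  0.02839343] [ 0.3106185   9.30525628 -2.3833202 ]
```

View pics/w4.png

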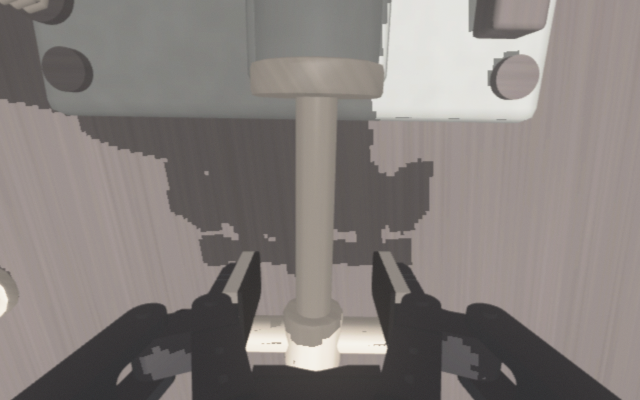

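servo_tool(
  plan=[
    [-0.3,-3,-0.5,0,0,0,50],
    [-0.6,-6,-1,0,0,0,50],
    [-0.6,-6,-1,0,0,0,50],
  ],
)

```text
t: 3.95
position: [0.5651, -0.2298, 0.028]
eef_rot: [-3.124, 0.126, 0.006]
ft_force: [-1.7, 8.8, 2.2]
finger_gap: 0.0497
```

servo_tool(
  plan=[
    [-0.4,-4,-1,0,0,0,50],
    [-0.4,-4,-1,0,0,0,50],
    [-0.4,-4,-1,0,0,0,50],
  ],
)

```text
t: 4.25
position: [0.5648, -0.2321, 0.0279]
eef_rot: [-3.122, 0.125, 0.007]
ft_force: [-2.6, 9.3, 3.6]
finger_gap: 0.0501
```

servo_tool(
  plan=[
    [-0.4,-4,-1,0,0,0,50],
    [-0.4,-4,-1,0,0,0,50],
    [-0.4,-4,-1,0,0,0,50],
  ],
)

```text
t: 4.55
position: [0.5646, -0.2345, 0.0278]
eef_rot: [-3.12, 0.124, 0.007]
ft_force: [-2.4, 9.8, 4.7]
finger_gap: 0.05
```

servo_tool(
  plan=[
    [-0.4,-4,0,0,0,0,50],
    [-0.4,-4,0,0,0,0,50],
    [-0.4,-4,0,0,0,0,50],
  ],
)

```text
t: 4.85
position: [0.5642, -0.237, 0.0283]
eef_rot: [-3.118, 0.123, 0.007]
ft_force: [0.1, 9.9, -0.3]
finger_gap: 0.0499
```

servo_tool(
  plan=[
    [-0.4,-4,0,0,0,0,50],
    [-0.4,-4,0,0,0,0,50],
    [-0.4,-4,0,0,0,0,50],
  ],
)

```text
t: 5.15
position: [0.564, -0.2394, 0.0285]
eef_rot: [-3.115, 0.122, 0.007]
ft_force: [0.6, 7.9, -1.5]
finger_gap: 0.0502
```

servo_tool(
  plan=[
    [-0.3,-3,0,0,0,0,50],
    [-0.3,-3,0,0,0,0,50],
  ],
)

```text
t: 5.35
position: [0.5639, -0.24, 0.0286]
eef_rot: [-3.112, 0.12, 0.008]
ft_force: [0.8, 11.3, -3.0]
finger_gap: 0.0497
```

servo_tool(
  plan=[
    [-0.3,-3,0,0,0,0,50],
    [-0.3,-3,0,0,0,0,50],
  ],
)

```text
t: 5.55
position: [0.5638, -0.2401, 0.0286]
eef_rot: [-3.108, 0.118, 0.008]
ft_force: [1.0, 12.6, -2.5]
finger_gap: 0.0502
```

servo_tool(
  plan=[
    [-0.4,-4,0,0,0,0,50],
    [-0.4,-4,0,0,0,0,50],
  ],
)

```text
t: 5.75
position: [0.5637, -0.2407, 0.0286]
eef_rot: [-3.103, 0.115, 0.009]
ft_force: [1.3, 13.1, -1.8]
finger_gap: 0.0501
```

Run:
```python
from h import *
s=r.observe();print(s['t'],s['position'],s['ft_force'])
im=r.get_image('wrist');cv2.imwrite('pics/w5.png',im[:,:,::-1])
im=r.get_image('top');crop(im,290,140,410,225,6,"top5.png")
im=r.get_image('scene');crop(im,235,175,355,285,6,"scene5.png")
```

```text
5.75 [ 0.56370243 -0.24072641  0.02859983] [ 1.30956859 13.11766732 -1.83081436]
```

View pics/top5.png

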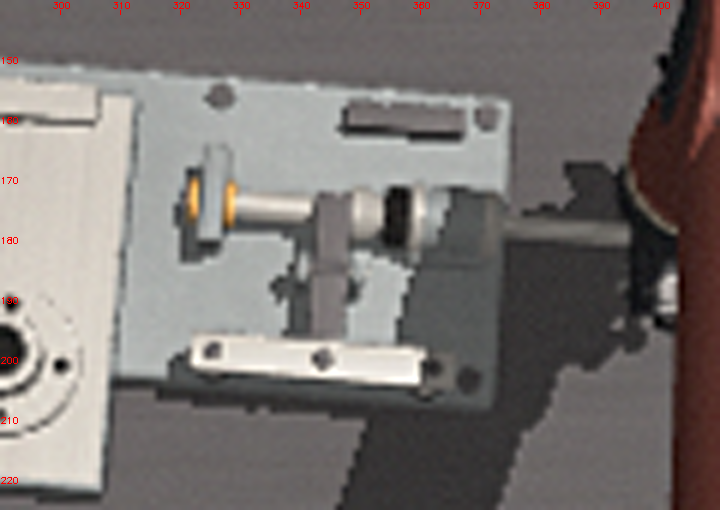

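View pics/scene5.png

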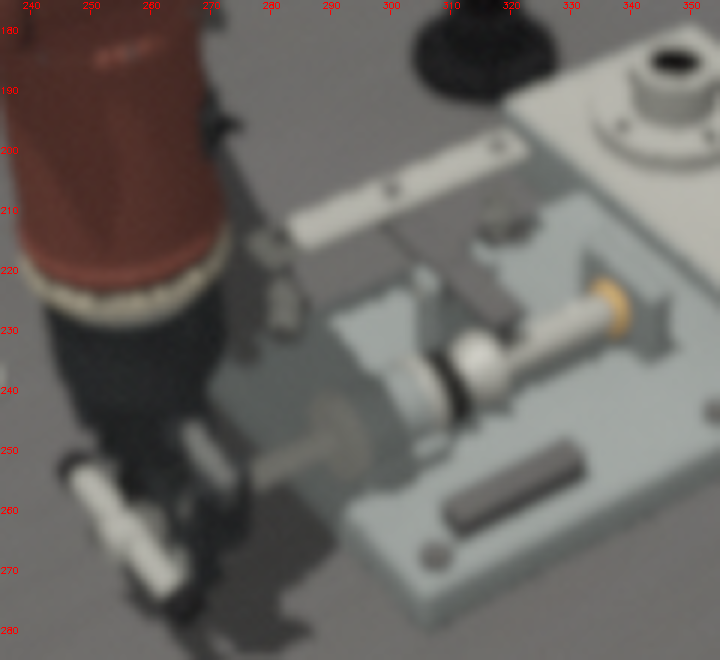

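servo_tool(
  plan=[
    [0.2,2,0,0,0,0,50],
    [0.4,4,0,0,0,0,50],
    [0.6,6,0,0,0,0,50],
    [0.7,7,0,0,0,0,50],
    [0.7,7,0,0,0,0,50],
  ],
)

```text
t: 6.4
position: [0.5644, -0.2342, 0.029]
eef_rot: [-3.104, 0.115, 0.008]
ft_force: [-0.1, 3.5, -1.7]
finger_gap: 0.05
```

Run:
```python
from h import *
s=r.observe();print(s['t'],s['position'],s['ft_force'])
c=cam('wrist');np.savez('w6',K=c[0],T=c[1])
im=r.get_image('wrist');cv2.imwrite('pics/w6.png',im[:,:,::-1])
```

```text
6.4 [ 0.56444499 -0.23418584  0.02903754] [-0.05398709  3.4977131  -1.71507984]
```

View pics/w6.png

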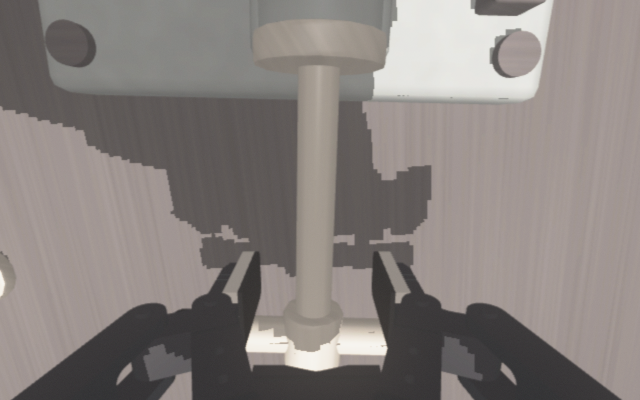

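servo_tool(
  plan=[
    [0.2,2,0,0,0,0,50],
    [0.4,4,0,0,0,0,50],
    [0.6,6,0,0,0,0,50],
    [0.8,8,0,0,0,0,50],
    [0.8,8,0,0,0,0,50],
  ],
)

```text
t: 6.95
position: [0.5654, -0.2258, 0.0291]
eef_rot: [-3.104, 0.115, 0.008]
ft_force: [-0.8, -0.0, 0.3]
finger_gap: 0.0499
```

Run:
```python
from h import *
s=r.observe();print(s['t'],s['position'],s['ft_force'],s['eef_rot'])
c=cam('wrist');np.savez('w7',K=c[0],T=c[1])
im=r.get_image('wrist');cv2.imwrite('pics/w7.png',im[:,:,::-1])
im=r.get_image('top');crop(im,290,140,410,225,6,"top7.png")
```

```text
6.95 [ 0.56537012 -0.2258409   0.02907494] [-0.77743263 -0.02456465  0.29681994] [-3.10356287  0.11458032  0.00797388]
```

View pics/w7.png

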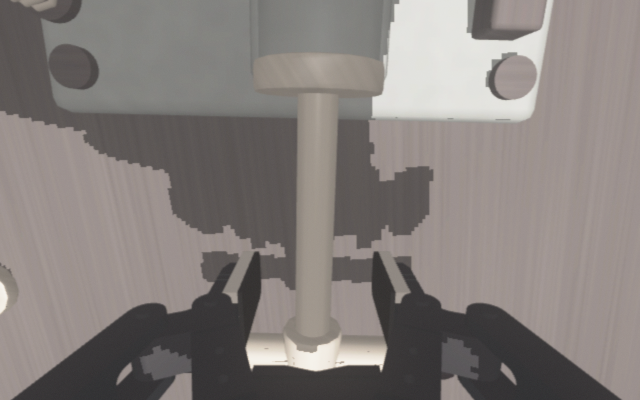

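View pics/top7.png

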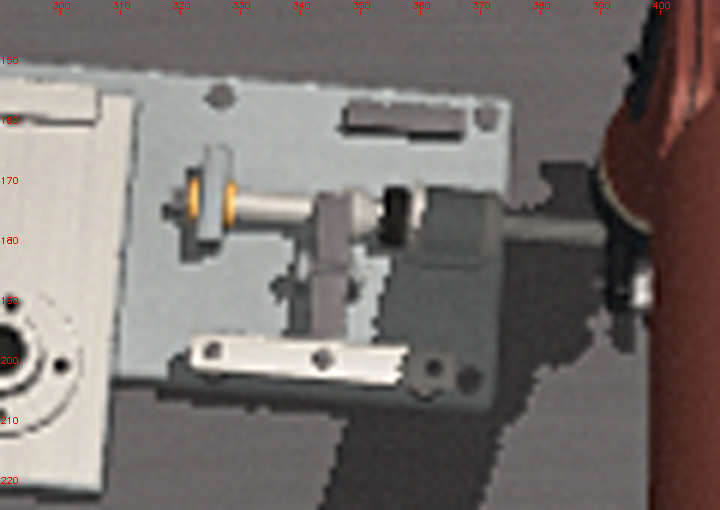

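servo_tool(
  plan=[
    [0.5,6,0,0,0,0,50],
    [0.7,8,15,-0.01,0,0,50],
    [0,8,60,-0.035,0,0,55],
    [0,20,105,-0.035,0,0,60],
    [0,50,145,-0.035,0,0,65],
  ],
)

```text
t: 7.55
position: [0.5652, -0.1779, 0.1773]
eef_rot: [3.138, -0.122, -0.004]
ft_force: [0.5, 0.2, 0.9]
finger_gap: 0.0654
```

servo_tool(
  plan=[
    [-10,47,18,0,0,0,70],
    [-20,94,35,0,0,0,75],
    [-30,140,50,0,0,0,75],
    [-35,187,60,0,0,0,75],
    [-40,234,70,0,0,0,75],
  ],
)

```text
t: 8.05
position: [0.5244, 0.0586, 0.2495]
eef_rot: [3.137, -0.121, 0.0]
ft_force: [1.3, 0.4, 0.2]
finger_gap: 0.0748
```

servo_tool(
  plan=[
    [0,30,0,0,0,0,75],
    [0,40,0,0,0,0,75],
    [0,40,0,0,0,0,75],
  ],
)

```text
t: 8.35
position: [0.524, 0.1006, 0.2504]
eef_rot: [3.137, -0.115, 0.002]
ft_force: [-0.9, 0.3, -0.2]
finger_gap: 0.0749
```

Run:
```python
from h import *
s=r.observe();print(s['t'],s['position'],s['ft_force'],s['eef_rot'],s['finger_gap'],np.abs(s['qd']).max())
c=cam('wrist');np.savez('w8',K=c[0],T=c[1])
im=r.get_image('wrist');cv2.imwrite('pics/w8.png',im[:,:,::-1])
```

```text
8.35 [0.52402808 0.10060828 0.25041485] [-0.94902807  0.25725741 -0.23933418] [ 3.13693774e+00 -1.15104655e-01  2.05103643e-03] 0.07494789610635215 0.050244511690546466
```

View pics/w8.png

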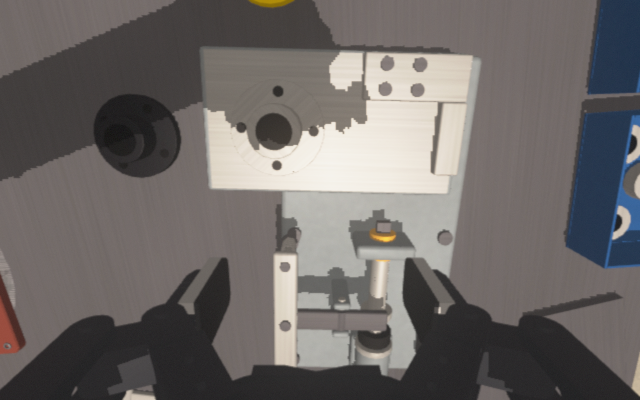

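Run:
```python
from h import *
im=cv2.imread('pics/w8.png')[:,:,::-1]
crop(im,195,40,490,260,2.7,'w8c.png')
```

```text
(no output)
```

View pics/w8c.png

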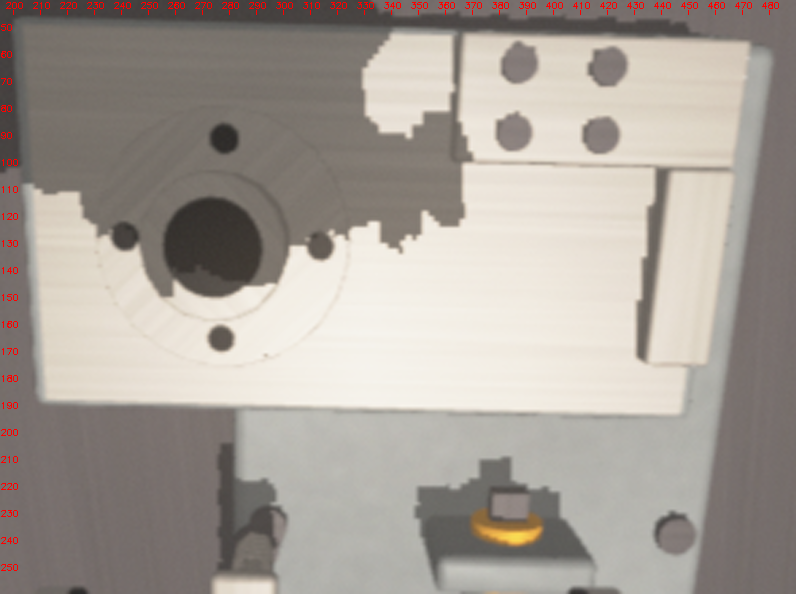

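Run:
```python
from h import *
w=np.load('w8.npz');c=(w['K'],w['T'])
R={}
for k,p in dict(disc=(277.3,127.5,.059),holes=(276.9,128.9,.059),neck=(274,131,.089),anvT=(369.8,100,.057),anvTf=(466.5,102.2,.057),anvF=(364,99,.045),fT1=(442.4,103,.057),fT2=(435,174,.057),fF1=(437.6,102,.045),fF2=(431.3,171.5,.045),tN=(210.6,188.9,.045),tF=(448,193,.045),die=(384,226,.052),cock=(388,224,.052)).items():
    R[k]=ray('',*p,c=c);print(k,np.round(R[k],4))
for a,b in(('anvT','anvTf'),('tN','tF')):
    d=R[b]-R[a];print(np.degrees(np.arctan2(d[1],d[0])))
for a,b in(('fT2','fT1'),('fF2','fF1')):
    d=R[b]-R[a];print(np.degrees(np.arctan2(-d[0],d[1])))
t=np.radians(-5.5);ex=np.array([np.cos(t),np.sin(t)]);ey=np.array([-ex[1],ex[0]])
# nest: y from anvil, x from fence
ya=np.mean([R['anvT'][:2]@ey,R['anvF'][:2]@ey,R['anvTf'][:2]@ey])-.045
xf=np.array([R[k][:2]@ex for k in('fT1','fT2','fF1','fF2')]);print(xf)
h=np.array([.566,-.2092]);print('axis x',h@ex, 'from fence',xf.mean()-.045,'from anvil end',R['anvT'][:2]@ex+.030)
x=xf.mean()-.045
print('nest',x*ex+ya*ey); f=(R['disc']+R['holes']+R['neck'])[:2]/3
print('flange',f,'in machine rel nest',f@ex-x,f@ey-ya)
s=r.observe();print(s['position'])
```

```text
disc [0.491  0.1546 0.059 ]
holes [0.4904 0.1533 0.059 ]
neck [0.4912 0.1536 0.089 ]
anvT [0.5796 0.1732 0.057 ]
anvTf [0.67   0.1646 0.057 ]
anvF [0.5759 0.1745 0.045 ]
fT1 [0.6475 0.1655 0.057 ]
fT2 [0.6422 0.0981 0.057 ]
fF1 [0.647  0.1665 0.045 ]
fF2 [0.6424 0.0983 0.045 ]
tN [0.4136 0.0967 0.045 ]
tF [0.6603 0.0741 0.045 ]
die [0.5916 0.045  0.052 ]
cock [0.5959 0.0469 0.052 ]
-5.443947189702876
-5.241270159583795
-4.468601045374745
-3.8874400596282976
[0.62861124 0.62982841 0.62809203 0.63001576]
axis x 0.5834451797030541 from fence 0.5841368594870745 from anvil end 0.5903567107590733
nest [0.59901404 0.12644727]
flange [0.49085868 0.15384458] in machine rel nest -0.11028334399491324 0.01690494555700492
[0.52432792 0.098543   0.24995809]
```

servo_tool(
  plan=[
    [-20,35,-20,0,0,-0.02,75],
    [-33.3,55,-55,0,0,-0.02,75],
    [-33.3,55,-90,0,0,-0.02,75],
    [-33.3,55,-120,0,0,-0.02,75],
    [-33.3,55,-130,0,0,-0.02,75],
  ],
)

```text
t: 8.9
position: [0.4897, 0.1508, 0.1171]
eef_rot: [3.133, -0.154, -0.006]
ft_force: [-0.1, -1.4, 0.2]
finger_gap: 0.0747
```

Run:
```python
from h import *
s=r.observe();print(s['t'],s['position'],s['ft_force'],s['eef_rot'],s['finger_gap'],np.abs(s['qd']).max())
im=r.get_image('wrist');cv2.imwrite('pics/w9.png',im[:,:,::-1])
s=r.observe();print(s['t'],s['position'])
```

```text
8.9 [0.48966255 0.15083289 0.11705942] [-0.10127543 -1.36806295  0.16706875] [ 3.13255651 -0.1543395  -0.00581753] 0.07472588202384406 0.15161450166196166
8.95 [0.48982326 0.15114971 0.1171474 ]
```

View pics/w9.png

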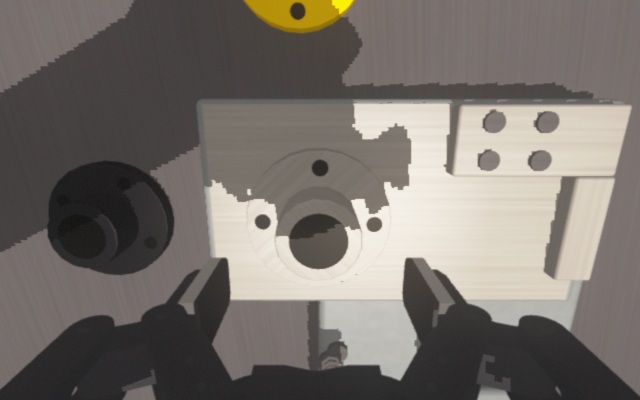

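servo_tool(
  plan=[
    [1,2,-25,0,0,0,75],
    [1,2,-45,0,0,0,75],
    [1,2,-53,0,0,0,75],
    [1,2,-53,0,0,0,60],
    [1,2,-53,0,0,0,54],
  ],
  squeeze=50,
)

```text
t: 9.45
position: [0.4918, 0.1531, 0.0655]
eef_rot: [3.133, -0.155, -0.003]
ft_force: [-0.0, 0.4, 0.0]
finger_gap: 0.054
```

servo_tool(
  plan=[
    [0,0,0,0,0,0,40],
    [0,0,0,0,0,0,40],
    [0,0,0,0,0,0,40],
    [0,0,0,0,0,0,40],
  ],
)

```text
t: 9.85
position: [0.4922, 0.1531, 0.0664]
eef_rot: [3.133, -0.156, -0.002]
ft_force: [-3.1, -1.8, 6.3]
finger_gap: 0.0467
```

Run:
```python
from h import *
s=r.observe();print(s['t'],s['position'],s['ft_force'],s['eef_rot'],s['finger_gap'],np.abs(s['qd']).max())
c=cam('wrist');np.savez('w10',K=c[0],T=c[1])
im=r.get_image('wrist');cv2.imwrite('pics/w10.png',im[:,:,::-1])
```

```text
9.85 [0.49222489 0.15305456 0.06635092] [-3.08826172 -1.82128058  6.29495254] [ 3.13308235e+00 -1.55526266e-01 -1.91391310e-03] 0.046660698655435096 0.002209192157518954
```

View pics/w10.png

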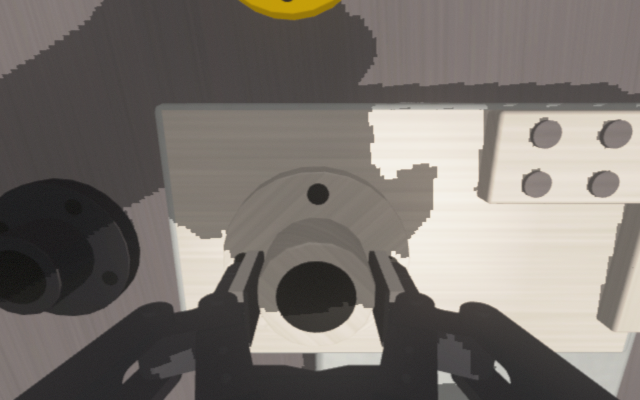

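Run:
```python
from h import *
w=np.load('w10.npz');c=(w['K'],w['T'])
for p in ((316,297,.089),(318,193,.059)): print(ray('',*p,c=c))
print(proj('',[.4922,.1531,.0664],c=c),proj('',[.4922,.1531,.0664+.0187],c=c))
for L in [(.491,.1535,.089)]: print(proj('',L,c=c))
```

```text
[0.49171551 0.15322261 0.089     ]
[0.49599887 0.18746015 0.059     ]
[317.11950692 270.32220617] [317.22843867 291.93616955]
[314.12157171 296.53926174]
```

servo_tool(
  plan=[
    [-1,-12,0,0,0,0,40],
    [-2.2,-24,0,0,0,0,40],
    [20,-26,0,0,0,0,40],
    [45,-28.5,0,0,0,0,40],
    [70,-30.6,0,0,0,0,40],
  ],
)

```text
t: 10.4
position: [0.562, 0.1207, 0.0664]
eef_rot: [3.131, -0.157, -0.005]
ft_force: [-9.0, 0.4, 9.6]
finger_gap: 0.0463
```

servo_tool(
  plan=[
    [10,-1,0,0,0,0,40],
    [20,-1.9,0,0,0,0,40],
    [25,-2.3,0,0,0,0,40],
    [25,-2.3,0,0,0,0,40],
  ],
)

```text
t: 10.8
position: [0.587, 0.1175, 0.0665]
eef_rot: [3.131, -0.158, -0.005]
ft_force: [-0.5, -0.0, 0.2]
finger_gap: 0.0462
```

Run:
```python
from h import *
s=r.observe();print(s['t'],s['position'],s['ft_force'],s['eef_rot'],s['finger_gap'],np.abs(s['qd']).max())
c=cam('wrist');np.savez('w11',K=c[0],T=c[1])
im=r.get_image('wrist');cv2.imwrite('pics/w11.png',im[:,:,::-1])
```

```text
10.8 [0.58698069 0.11745375 0.06647935] [-0.49188627 -0.01583882  0.21065444] [ 3.13100696 -0.15774873 -0.00506396] 0.04619365322716432 0.017025702502856933
```

View pics/w11.png

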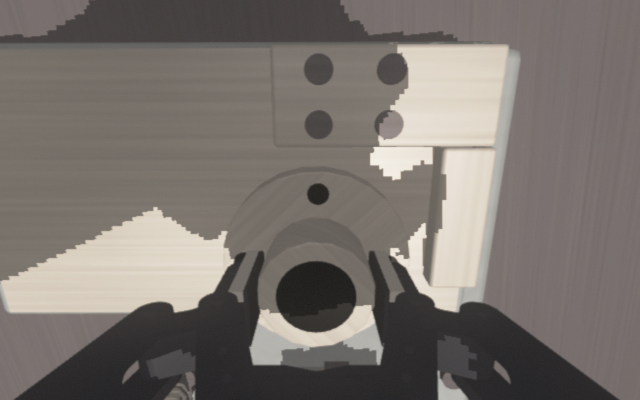

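servo_tool(
  plan=[
    [0.4,4,0,0,0,0,40],
    [0.7,8,0,0,0,0,40],
    [0.9,10,0,0,0,0,40],
    [0.9,10,0,0,0,0,40],
  ],
)

```text
t: 11.25
position: [0.5878, 0.1266, 0.0665]
eef_rot: [3.13, -0.158, -0.004]
ft_force: [-0.2, -5.0, -0.5]
finger_gap: 0.0463
```

servo_tool(
  plan=[
    [4,-0.2,0,0,0,0,40],
    [8,-0.4,0,0,0,0,40],
    [10,-0.5,0,0,0,0,40],
    [10,-0.5,0,0,0,0,40],
  ],
)

```text
t: 11.65
position: [0.5964, 0.1266, 0.0665]
eef_rot: [3.13, -0.157, -0.008]
ft_force: [-7.5, -1.8, 5.2]
finger_gap: 0.0466
```

Run:
```python
from h import *
s=r.observe();print(s['t'],s['position'],s['ft_force'],s['eef_rot'],s['finger_gap'],np.abs(s['qd']).max())
c=cam('wrist');np.savez('w12',K=c[0],T=c[1])
im=r.get_image('wrist');cv2.imwrite('pics/w12.png',im[:,:,::-1])
```

```text
11.65 [0.59642856 0.12658487 0.06646815] [-7.45627355 -1.83476093  5.2438664 ] [ 3.12968611 -0.15696901 -0.00801916] 0.04662283929549053 0.00550265617485026
```

View pics/w12.png

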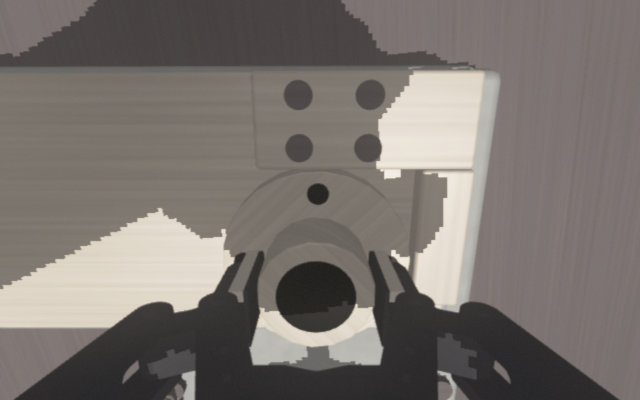

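servo_tool(
  plan=[
    [0.3,4,0,0,0,0,40],
    [0.5,7,0,0,0,0,40],
    [0.5,7,0,0,0,0,40],
  ],
)

```text
t: 12.0
position: [0.5964, 0.1268, 0.0665]
eef_rot: [3.12, -0.163, -0.011]
ft_force: [-9.2, -20.7, 12.2]
finger_gap: 0.0464
```

servo_tool(
  plan=[
    [4,0,0,0,0,0,40],
    [7,0,0,0,0,0,40],
    [7,0,0,0,0,0,40],
  ],
)

```text
t: 12.3
position: [0.5995, 0.1258, 0.0667]
eef_rot: [3.117, -0.163, -0.024]
ft_force: [-22.2, -7.3, 19.2]
finger_gap: 0.0466
```

servo_tool(
  plan=[
    [4,4,0,0,0,0,40],
    [7,7,0,0,0,0,40],
    [7,7,0,0,0,0,40],
  ],
)

```text
t: 12.6
position: [0.5994, 0.1268, 0.0662]
eef_rot: [3.104, -0.164, -0.047]
ft_force: [-36.0, -23.0, 32.6]
finger_gap: 0.0463
```

Run:
```python
from h import *
s=r.observe();print(s['t'],s['position'],s['ft_force'],s['eef_rot'],s['finger_gap'],np.abs(s['qd']).max())
im=r.get_image('wrist');crop(im,220,140,500,340,2.8,'w13.png')
```

```text
12.6 [0.59943052 0.12682923 0.06620532] [-36.01043795 -22.99947638  32.64896383] [ 3.10411445 -0.16436193 -0.04672962] 0.04629525598754185 0.012629385918856898
```

View pics/w13.png

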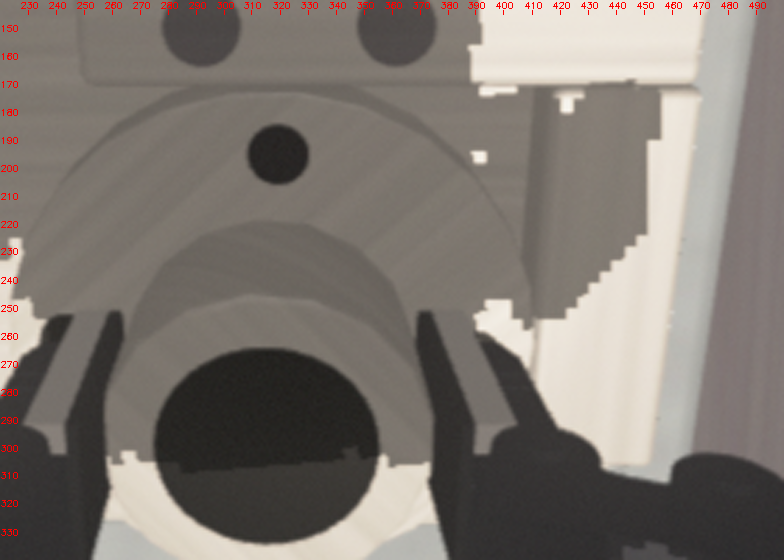

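servo_tool(
  plan=[
    [0,0,0.5,0,0,0,40],
    [0,0,0.5,0,0,0,40],
    [0,0,0.5,0,0,0,50],
    [0,0,0.5,0,0,0,58],
    [0,0,0.5,0,0,0,64],
  ],
)

```text
t: 13.15
position: [0.5998, 0.1275, 0.0668]
eef_rot: [3.105, -0.164, -0.045]
ft_force: [0.3, -0.3, -0.2]
finger_gap: 0.0639
```

Run:
```python
from h import *
s=r.observe();print(s['t'],s['position'],s['ft_force'],s['eef_rot'],s['finger_gap'],np.abs(s['qd']).max())
from scipy.spatial.transform import Rotation as Ro
t=np.radians(-5.3);T=Ro.from_matrix(np.array([[np.cos(t),np.sin(t),0],[np.sin(t),-np.cos(t),0],[0,0,-1]]))
print((T*Ro.from_rotvec(s['eef_rot']).inv()).as_rotvec())
c=cam('wrist');np.savez('w14',K=c[0],T=c[1])
im=r.get_image('wrist');crop(im,220,140,500,340,2.8,'w14.png')
```

```text
13.15 [0.59983594 0.12753194 0.06683913] [ 0.28285955 -0.32269366 -0.17018062] [ 3.1053787  -0.16370389 -0.04507319] 0.06392100710352044 0.002565384004875155
[ 0.03020284 -0.03041356  0.01283056]
```

View pics/w14.png

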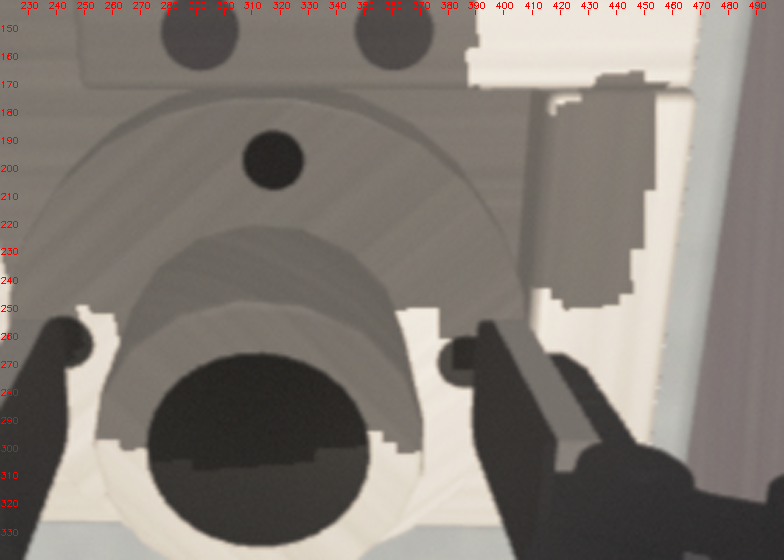

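servo_tool(
  plan=[
    [0,0,2,0,0,0,72],
    [0,0,30,0,0,0,75],
    [0,0,75,0.03,-0.03,0.013,75],
    [0,-5,110,0.03,-0.03,0.013,75],
    [0,-10,115,0.03,-0.03,0.013,75],
  ],
)

```text
t: 13.7
position: [0.602, 0.1183, 0.1872]
eef_rot: [-3.137, 0.145, -0.011]
ft_force: [0.7, 0.7, 0.0]
finger_gap: 0.0752
```

servo_tool(
  plan=[
    [0,0,0,0,0,0,60],
    [0,0,0,0,0,0,40],
  ],
)

```text
t: 13.9
position: [0.6021, 0.1184, 0.187]
eef_rot: [-3.137, 0.145, -0.012]
ft_force: [-0.8, 0.6, -0.1]
finger_gap: 0.0472
```

Run:
```python
from h import *
s=r.observe();print(s['t'],s['position'],s['ft_force'],s['eef_rot'],s['finger_gap'],np.abs(s['qd']).max())
c=cam('wrist');np.savez('w15',K=c[0],T=c[1])
im=r.get_image('wrist');cv2.imwrite('pics/w15f.png',im[:,:,::-1]);crop(im,200,60,460,260,3,'w15.png')
```

```text
13.9 [0.60208357 0.11844824 0.18701095] [-0.80078003  0.64169275 -0.08583085] [-3.13680374  0.14474109 -0.01158161] 0.047212359561656245 0.020474623194532703
```

View pics/w15.png

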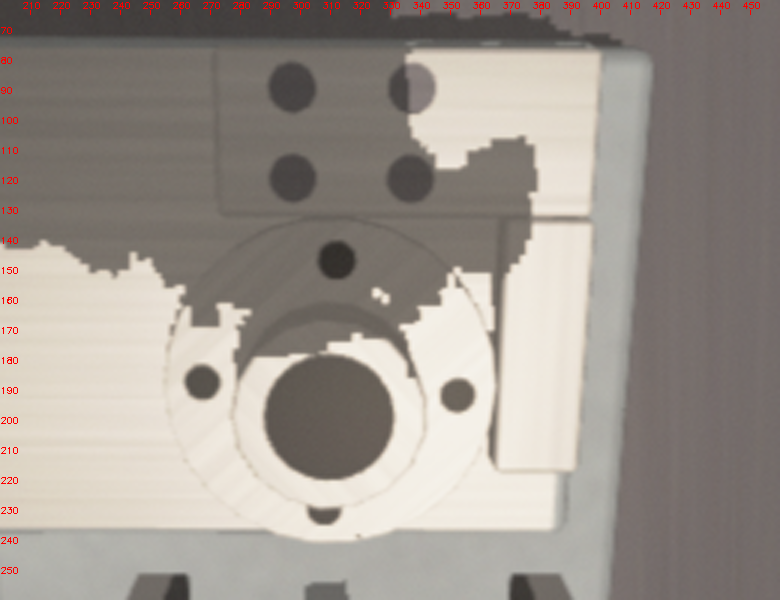

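View pics/w15f.png

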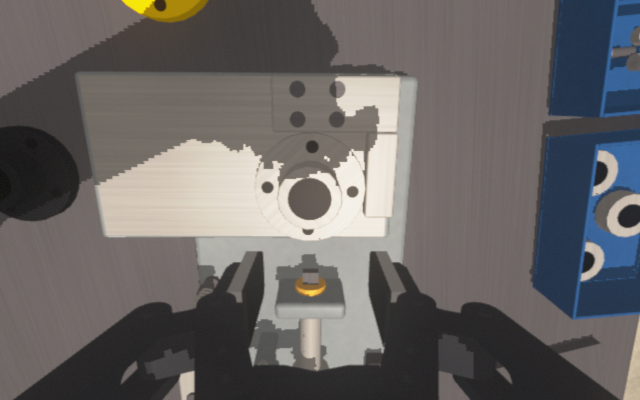

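servo_tool(
  plan=[
    [-20,-41,8,0,0,0,20],
    [-40,-82,16,0,0,0,0],
    [-60,-123,24,0,0,0,0],
    [-80,-164,32,0,0,0,0],
    [-100,-205,38,0,0,0,0],
  ],
)

```text
t: 14.45
position: [0.5002, -0.0875, 0.2234]
eef_rot: [-3.136, 0.143, -0.007]
ft_force: [1.3, -0.2, 0.0]
finger_gap: 0.0002
```

servo_tool(
  plan=[
    [-12,-25,0,0,0,0,0],
    [-22,-42,0,0,0,0,0],
    [-22,-42,0,0,0,0,0],
    [-22,-42,0,0,0,0,0],
  ],
)

```text
t: 14.85
position: [0.478, -0.1291, 0.2224]
eef_rot: [-3.136, 0.144, -0.005]
ft_force: [0.5, 0.9, 0.4]
finger_gap: -0.0001
```

Run:
```python
from h import *
s=r.observe();print(s['t'],s['position'],s['ft_force'],s['eef_rot'],s['finger_gap'],np.abs(s['qd']).max())
c=cam('wrist');np.savez('w16',K=c[0],T=c[1])
im=r.get_image('wrist');cv2.imwrite('pics/w16f.png',im[:,:,::-1]);crop(im,220,40,440,260,2.7,'w16.png')
```

```text
14.85 [ 0.47796216 -0.12906806  0.22242013] [0.48917179 0.87549881 0.43698911] [-3.13565609  0.14368075 -0.00464921] -0.00010809873874539608 0.02076920002698913
```

View pics/w16.png

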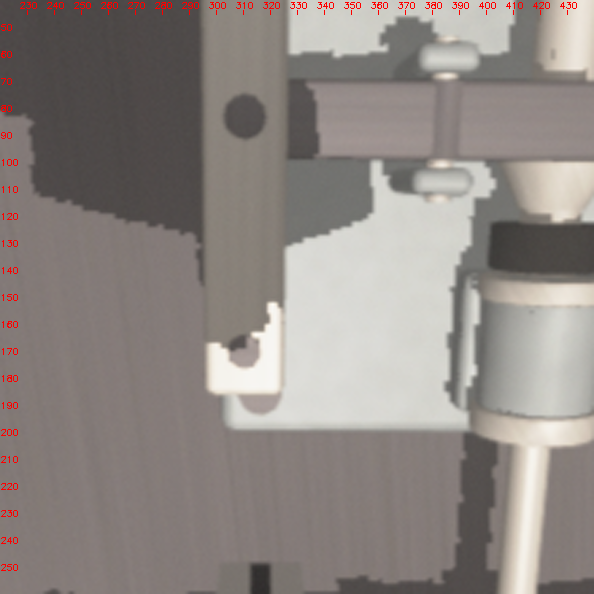

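View pics/w16f.png

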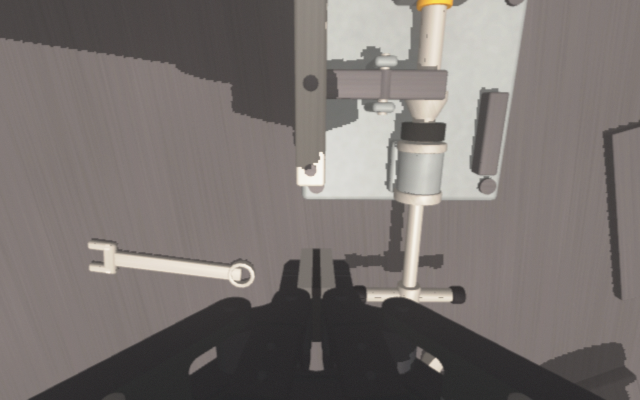

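Run:
```python
from h import *
w=np.load('w16.npz');c=(w['K'],w['T'])
m=ray('',310.7,83,.093,c=c);e=ray('',310.3,185,.092,c=c);print(m,e,np.linalg.norm(m-e))
for u in (296,325.5): print(ray('',u,100,.092,c=c))
ey=np.array([.0924,.9957,0]);print('mid from end',e+.08*ey)
print(r.observe()['position'])
```

```text
[ 0.48195476 -0.04043776  0.093     ] [ 0.474128   -0.11837015  0.092     ] 0.07833080600796324
[ 0.46965186 -0.05150564  0.092     ]
[ 0.49198929 -0.05355479  0.092     ]
mid from end [ 0.48152    -0.03871415  0.092     ]
[ 0.47834925 -0.1284309   0.22262667]
```

servo_tool(
  plan=[
    [1,44,0,0,0,0,0],
    [2,86,-15,0,0,0,0],
    [2.2,88,-55,0,0,0,0],
    [2.2,88,-90,0,0,0,0],
    [2.2,88,-110,0,0,0,0],
  ],
)

```text
t: 15.4
position: [0.4793, -0.0382, 0.1097]
eef_rot: [-3.135, 0.136, -0.0]
ft_force: [0.1, 0.3, 1.0]
finger_gap: -0.0002
```

servo_tool(
  plan=[
    [0,0,-4,0,0,0,0],
    [0,0,-8,0,0,0,0],
    [0,0,-8,0,0,0,0],
  ],
)

```text
t: 15.7
position: [0.4798, -0.0375, 0.1021]
eef_rot: [-3.135, 0.134, -0.001]
ft_force: [0.8, -0.1, 0.6]
finger_gap: -0.0002
```

Run:
```python
from h import *
s=r.observe();print(s['t'],s['position'],s['ft_force'],s['eef_rot'],s['finger_gap'],np.abs(s['qd']).max())
im=r.get_image('wrist');cv2.imwrite('pics/w17.png',im[:,:,::-1])
im=r.get_image('scene');crop(im,230,160,380,285,5,"scene17.png")
```

```text
15.7 [ 0.47978181 -0.03754819  0.10211404] [ 0.8175278  -0.06909979  0.5720664 ] [-3.13463787e+00  1.34317863e-01 -9.21252490e-04] -0.0001969251414812857 0.015757058625119325
```

View pics/w17.png

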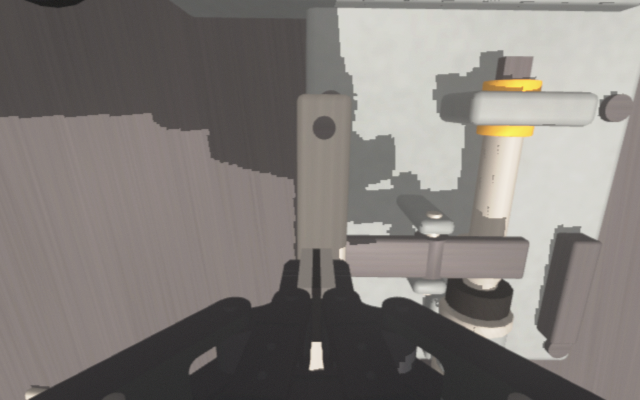

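View pics/scene17.png

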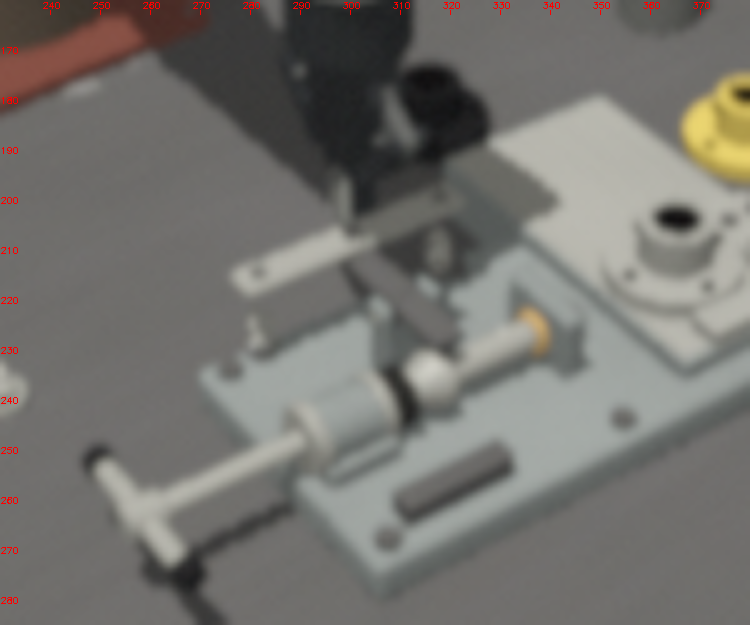

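servo_tool(
  plan=[
    [1,-3,0,0,0,0,0],
    [1,-3,-4,0,0,0,0],
    [1,-3,-8,0,0,0,0],
    [1,-3,-9,0,0,0,0],
  ],
)

```text
t: 16.2
position: [0.4808, -0.0411, 0.0932]
eef_rot: [-3.135, 0.136, -0.002]
ft_force: [-0.3, 0.4, -0.1]
finger_gap: -0.0006
```

servo_tool(
  plan=[
    [0,0,-2,0,0,0,0],
    [0,0,-4,0,0,0,0],
    [0,0,-5,0,0,0,0],
  ],
)

```text
t: 16.5
position: [0.4801, -0.041, 0.0881]
eef_rot: [-3.135, 0.136, 0.001]
ft_force: [-5.0, 0.5, 6.0]
finger_gap: 0.0001
```

servo_tool(
  plan=[
    [0,0,-2,0,0,0,0],
    [0,0,-4,0,0,0,0],
    [0,0,-6,0,0,0,0],
    [0,0,-7,0,0,0,0],
  ],
)

```text
t: 16.9
position: [0.4796, -0.0408, 0.0807]
eef_rot: [-3.135, 0.135, 0.002]
ft_force: [-5.1, 1.0, 2.5]
finger_gap: -0.0
```

Run:
```python
from h import *
s=r.observe();print(s['t'],s['position'],s['ft_force'])
im=r.get_image('wrist');cv2.imwrite('pics/w18.png',im[:,:,::-1])
im=r.get_image('scene');crop(im,230,160,380,285,5,"scene18.png")
```

```text
16.9 [ 0.47960706 -0.04078876  0.08071454] [-5.0759155   0.99654589  2.49945045]
```

View pics/scene18.png

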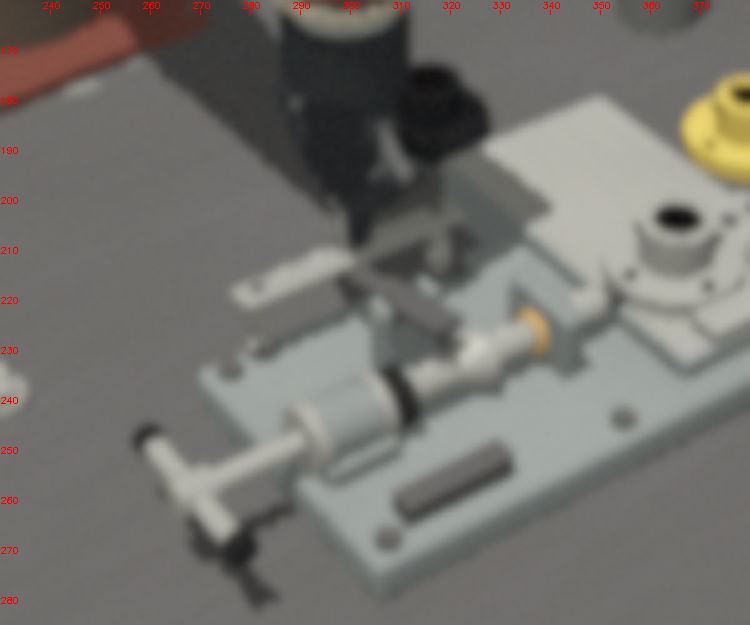

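Fired: the handle moved forward and the die now sits at the flange rim. Next I lift straight up and check.

servo_tool(
  plan=[
    [0,0,6,0,0,0,0],
    [0,0,14,0,0,0,0],
    [0,0,50,0,0,0,0],
    [0,0,95,0,0,0,0],
    [0,0,120,0,0,0,0],
  ],
)

```text
t: 17.5
position: [0.481, -0.0407, 0.2048]
eef_rot: [-3.135, 0.135, -0.005]
ft_force: [1.0, -0.8, -0.5]
finger_gap: 0.0004
```

servo_tool(
  plan=[
    [10,10,0,0,0,0,0],
    [20,20,0,0,0,0,0],
    [20,20,0,0,0,0,0],
    [20,20,0,0,0,0,0],
  ],
)

```text
t: 17.9
position: [0.5008, -0.0209, 0.205]
eef_rot: [-3.135, 0.134, -0.005]
ft_force: [-1.5, 0.4, 0.3]
finger_gap: 0.0001
```

Run:
```python
from h import *
s=r.observe();print(s['t'],s['position'],s['ft_force'])
im=r.get_image('wrist');cv2.imwrite('pics/w19.png',im[:,:,::-1])
im=r.get_image('scene');crop(im,250,165,410,285,5,"scene19.png")
```

```text
17.9 [ 0.50084502 -0.02092727  0.20497553] [-1.50372922  0.39459698  0.30430195]
```

View pics/w19.png

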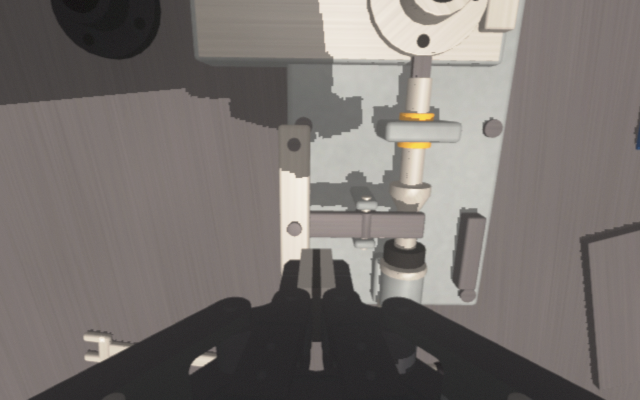

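View pics/scene19.png

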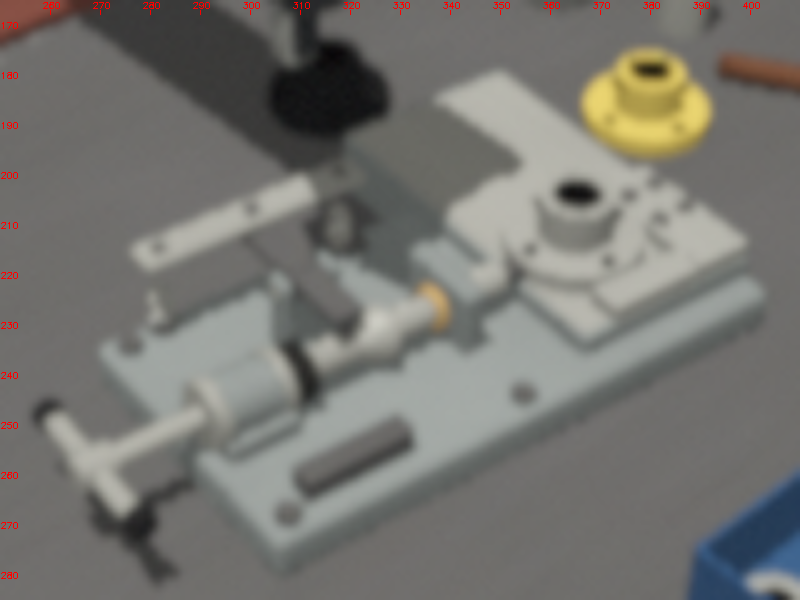

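servo_tool(
  plan=[
    [20,40,0,0,0,0,0],
    [45,80,0,0,0,0,0],
    [60,100,0,0,0,0,0],
    [60,100,0,0,0,0,0],
    [60,100,0,0,0,0,0],
  ],
)

```text
t: 18.5
position: [0.5602, 0.0782, 0.2042]
eef_rot: [-3.136, 0.135, -0.002]
ft_force: [-0.4, -0.1, 1.0]
finger_gap: 0.0001
```

Run:
```python
from h import *
s=r.observe();print(s['t'],s['position'],s['ft_force'])
im=r.get_image('wrist');crop(im,230,20,490,240,2.7,'w20.png')
im=r.get_image('top');cv2.imwrite('pics/top20.png',im[:,:,::-1])
```

```text
18.5 [0.56017857 0.0782185  0.20421129] [-0.4439206  -0.11990384  1.00082183]
```

View pics/w20.png

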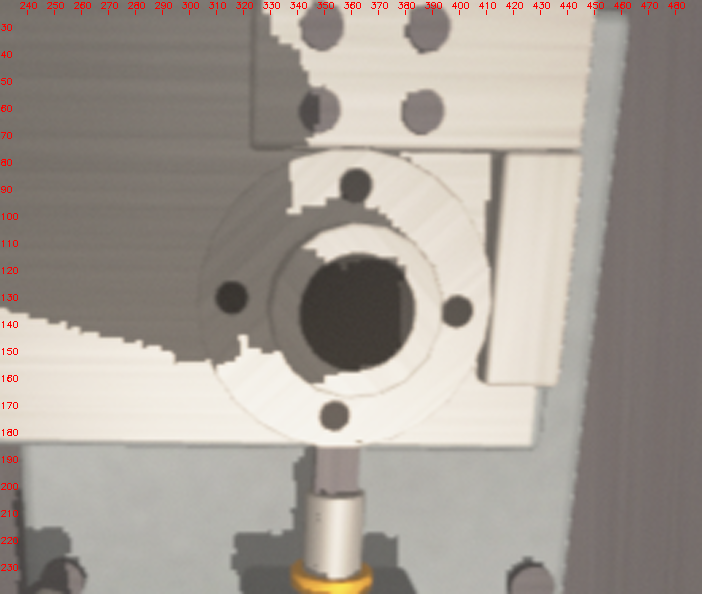

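View pics/top20.png

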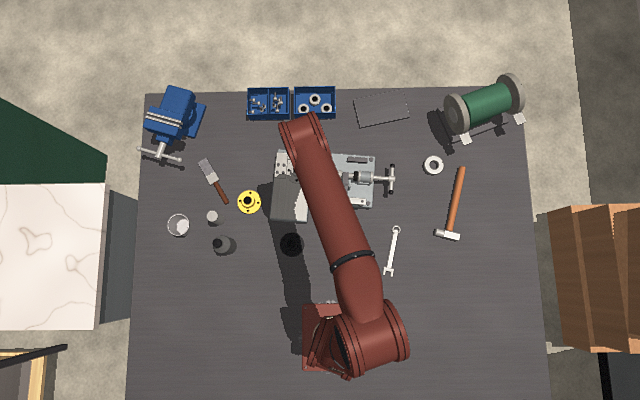

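```bash
python3 -c "
from rig import r
s=r.observe();print(s['t'],s['ft_force']);print(r.job_done())"
```

```text
18.6 [-0.34289142 -0.70361669 -0.87210086]
the job is handed in; nothing more can be done
None
```

The flange is stamped and the job was handed in at 18.6 s of the 69 s allowed.

- **Cocking:** I drew the T-handle back about 49 mm in small steps. The pull peaked at about 13 N, which I took to be the start of the rubber buffer. When I eased forward the pull fell to zero and the handle stayed back, so the sear had caught.
- **Seating:** I slid the flange flat into the nest and pushed it against both the anvil and the side fence until it stopped moving, then let go. The largest push read about 36 N along x, 23 N along y and 33 N vertically at the wrist. That is more than seating needed, but well under the 120 N wrist limit.
- **Firing:** I pressed the trip bar near its middle to about 11 mm down, with about 6 N seen on the way. The striker fired, and I came away clear.

In the last pictures the flange touches both faces, the die rests on its rim, the trip bar is back up, and the other things on the bench look unmoved. The wrist reads about 1 N, which is its noise level.

One estimate disagreed: the two cameras put the trip bar's middle about 5 mm apart. I pressed close to the wrist camera's estimate. I did not measure the bar's tilt, only saw it look level afterwards.

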